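# Scan a coated plate and cradle it

## Robot

A 6-joint arm with a two-finger parallel gripper is mounted at the origin on the work surface. World frame = base frame: x ahead of the robot, y to its left, z up, the work surface at z = 0. Lengths are in m, angles in rad, forces in N, time in s.
With the tool pointing down it reaches from about 0.275 to 0.875 m from the base axis. Payload 12.5 kg.
Tool frame: the origin (TCP) lies at the very end of the fingers, on their centre line; the grasp point (between the pads) lies 19 mm behind it; x points along the fingers, y is the direction in which the jaws open and shut, and the axes are right-handed (so a half turn about x gives the same grasp; the last joint's range is limited). The gripper opens to 85 mm and grips with 20 to 120 N. Pads are 22 mm wide; open, the fingers measure 114 mm over their backs; the gripper's body (76 mm by 85 mm) begins 54 mm behind the grasp point. The pads swing forward as they close: fully open they stand 13 mm farther back than shut.
Start: joints at [1.194, 0.351, 1.652, -0, 1.139, -0.085], TCP at [0.158, 0.527, 0.231] pointing down, gripper open.
Joint ranges: [-2.75, 2.75], [-0.79, 2.1], [0.01, 2.65], [-1.57, 4.71], [0.07, 3.14], [-2.87, 2.87]. Speed limits (rad/s): [2.22, 2.22, 2.79, 3.14, 3.14, 3.14].

## Interface

Orientations are given as a 3x3 rotation matrix whose columns are the frame's x, y, z axes.
In Python, from bench import manip gives the robot as it stands. Calls block until the motion is done:
- manip.move_ptp(position, orientation): joint-space move of the TCP to a pose.
- manip.move_l(position, attitude=None, max_speed=0.15): straight line of the TCP; attitude=None keeps the orientation; max_speed is the mean speed in m/s.
- manip.move_j(angles): joint-space move.
- manip.set_gripper(opening, effort=None): opening from 0.0 (shut) to 1.0 (fully open); effort is the grip in N (None keeps the last); returns when the fingers have stopped.
- manip.dwell(seconds).
- manip.inverse_kinematics(position, orientation): joint angles nearest the present ones, or None.
- manip.grab_frame(name): name is "scene" or "top" or "wrist"; returns (picture, depth): 420x560x3 uint8, red, green, blue; 420x560 float32, m along the optical axis (not along the pixel's ray), 0 where there is no reading.
- manip.get_calibration(name): a dict with "camera_matrix" (3x3 intrinsics, pixels), "R" (3x3) and "t" (3): a world point X has camera coordinates R X + t. Camera axes: x right, y down, z forward; pixel columns grow to the right and rows downward; lengths in m; the calibration is good to about 2 mm. A picture is of the moment at which its call begins: read the wrist's pose just before it. get_calibration takes no time and is no camera call; for the wrist camera it gives the pose at the moment of the call.
A pose or a line that the arm cannot do raises manip.Unreachable and nothing moves.
- manip.sign_off(): hands the job in, once; it reports no verdict.
Trained networks look in the newest picture that a camera, given by its name, has taken for a name from the list of things; names that differ only in an ending like _2 or _b are one class to them, and where a whole thing is asked for, a point or a joint stands for the part that bears it (a point fixed in the world has none). Each returns a list of dicts, best first, with "confidence" (0 to 1); they miss things now and then, are a little off and sometimes report something else, mostly with a low value. They report only what shows in the picture. A call takes as long as a camera call.
- manip.look_for(camera, name): "at" ([x, y, z] in m, in world coordinates, good to about 4 mm: the middle of the surface that is visible of it).
Readings, each from a call of its own:
- manip.current_time(): time.
- manip.current_qpos(): joint angles.
- manip.current_joint_vel(): joint speeds.
- manip.current_joint_torque(): joint torques, N m.
- manip.current_ee_pos(): TCP position.
- manip.current_tcp_rot(): TCP orientation.
- manip.current_force(): force on the tool from outside, world axes, zero at the start.
- manip.current_ft_torque(): the same for the moment, N m.
- manip.current_grip_width(): opening from 0.0 (shut) to 1.0 (fully open).
Only numpy, scipy, OpenCV 4.12 (cv2) and the standard library are available. Lean on these libraries where they do the work, as an engineer would, in place of code of your own. Each camera call takes 0.05 s, during which the arm holds its last target. There are 200 camera calls.

## Task

Take the coated glass plate from its metal drying block and lay it flat on the scanner's small raised window, centred and with its long sides along the window's long sides. Let go, press the scanner's round button fully down and let it come up again with the plate still lying there, then pick the plate up and set it down flat and fully home in the empty white cradle. Hold the plate by its edges only and never touch the coated top face, set it down gently rather than dropping it, and leave the other things on the bench where they are.

Things in the scene. Friction and masses are not known exactly. Their poses are not given: they have to be found in the camera images.
- plate: thin flat glass plate, 66 mm long (its x) x 44 mm wide (its y) x 5 mm thick, with a white coating on top; 46 g give or take 40 %. Origin: centre of its underside, z up. Starts lying in the drying block. There only its long edges (44 mm apart) are free for fingers, in the cradle only its short edges (66 mm apart)
- coat: the white coating on the plate's top face, 58 x 36 x 1 mm, leaving a 4 mm border of bare glass all round; fixed to the plate, same origin and axes; nothing may touch it
- drying_block: fixed aluminium block, left or right of the scanner: base 100 (x) x 96 (y) x 10 mm; pedestal 46 x 28 mm, top 40 mm above the bench, carries the plate, long axis along x. Across each end (x = +-36 to +-44 mm) stands a wall 44 mm wide and 62 mm high, 3 mm from the plate's short edges: fingers have room only at +y and -y. Origin: centre of its underside
- cradle: fixed white plastic cradle, empty, on the other side of the scanner: base 100 (x) x 96 (y) x 10 mm; pedestal 46 x 28 mm, top 40 mm above the bench. Walls at y = +-25.5 mm (x -30 to 30 mm) are 52 mm high, with lips leaning outwards up to 60 mm. The plate fits between them, long axis along x, 3.5 mm spare each side; fingers have room only at +x and -x. Origin: centre of its underside
- cradle_seat (a point): centre of the cradle's pedestal top, 40 mm above the bench; axes as the cradle; the plate's origin belongs here
- scanner: fixed cream console, 170 (x) x 250 (y) mm, flat top 50 mm high. At its own y = +50 mm a black pedestal 46 (x) x 28 (y) mm with a pale window on top rises 30 mm above the console; at x = -20, y = -75 mm sits the push button. Origin: centre of its underside
- stage (a point): centre of the window, 80 mm above the bench; axes as the scanner, x along the window's long side. The plate lies here with its origin on this point, overhanging 10 mm at each end and 8 mm at each side; fingers have room on all four sides. There are no stops, it just rests
- scan_button_top (a point): centre of the top of the button's grey round cap, 34 mm across, pressed straight down; released it stands 74 mm above the bench, and the point moves with the cap. The housing round it is 50 mm across and 12 mm high above the console, the cap standing 12 mm proud of it
- scan_button (a joint): button travel in m: 0 up, 0.008 fully down; a spring that takes about 2 N to start and 6 N fully down and brings it up again when let go
- beaker: clear plastic beaker, 66 mm across, 75 high; bystander; origin: centre of its underside
- wash_bottle: white bottle, 60 mm across, 95 high; bystander; origin: centre of its underside
- jar: brown glass jar, 64 mm across, 75 high; bystander; origin: centre of its underside
- dish_stack: stack of three clear dishes, 88 mm across, 41 high; bystander; origin: centre of its underside
- marker: marker pen lying flat, about 125 x 15 x 15 mm; bystander; origin: centre of its underside
- tip_box: open box of white pipette tips, 85 x 125 mm, 53 high; bystander; origin: centre of its underside
- timer: white bench timer, 60 x 70 mm, 18 high; bystander; origin: centre of its underside

How it is judged:
On the way, in this order (a step that is already met when the one before it is completed fails the run):
1. the plate lies on the scanner's window, centred within 8 mm along and 7 mm across, square within 0.17 rad, let go and at rest (x of plate in the frame of stage between -0.008 and 0.008 m and y of plate in the frame of stage between -0.007 and 0.007 m and z of plate in the frame of stage between -0.003 and 0.003 m and angle between the x axis of plate and the x axis of stage, either way round below 0.17 rad and angle between plate's own z axis and vertical below 0.06 rad and contact force between the fingers and plate below 0.05 N and linear speed of plate below 0.02 m/s), for 0.2 s.
2. the button is pressed fully down (past 7 of its 8 mm) with the plate lying so (x of plate in the frame of stage between -0.008 and 0.008 m and y of plate in the frame of stage between -0.007 and 0.007 m and z of plate in the frame of stage between -0.003 and 0.003 m and angle between the x axis of plate and the x axis of stage, either way round below 0.17 rad and angle between plate's own z axis and vertical below 0.06 rad and value of joint scan_button above 0.007 m), for 0.1 s.
3. the button is up again (under 1.5 mm) with the plate still lying so (x of plate in the frame of stage between -0.008 and 0.008 m and y of plate in the frame of stage between -0.007 and 0.007 m and z of plate in the frame of stage between -0.003 and 0.003 m and angle between the x axis of plate and the x axis of stage, either way round below 0.17 rad and angle between plate's own z axis and vertical below 0.06 rad and value of joint scan_button below 0.0015 m), for 0.1 s.
At the end, for the whole second after the job is handed in: The plate lies flat and at rest on the cradle's pedestal between its walls (origin within 10 mm along, 6 mm across and 3 mm in height of the seat, square within 0.15 rad, tilted under 0.06 rad), let go, and the button is up (x of plate in the frame of cradle_seat between -0.01 and 0.01 m and y of plate in the frame of cradle_seat between -0.006 and 0.006 m and z of plate in the frame of cradle_seat between -0.003 and 0.003 m and angle between the x axis of plate and the x axis of cradle_seat, either way round below 0.15 rad and angle between plate's own z axis and vertical below 0.06 rad and contact force between the fingers and plate below 0.05 N and linear speed of plate below 0.02 m/s and value of joint scan_button below 0.0015 m); the robot touches nothing.
It fails at once if anything touches the coated face (over 0.3 N) (contact force between anything else and coat above 0.3 N).
It fails at once if the plate is dropped onto the window or into the cradle (faster than 0.4 m/s within 40 mm above its seat) ((z of plate in the frame of stage between -0.004 and 0.04 m and horizontal distance between plate and stage below 0.03 m and linear speed of plate above 0.4 m/s) or (z of plate in the frame of cradle_seat between -0.004 and 0.04 m and horizontal distance between plate and cradle_seat below 0.03 m and linear speed of plate above 0.4 m/s)).
It fails at once if another thing on the bench is moved by more than 30 mm (distance of any of beaker, wash_bottle, jar, dish_stack, marker, tip_box, timer from where it was at the start of the episode above 0.03 m).
It also fails if it takes over 72 s, if anything falls off the work surface, if the arm or the gripper's body presses on something with over 40 N, if the wrist force passes 120 N, or if a joint passes its speed limit or range.

## Working session

There is one attempt and no reset: what is moved stays moved. The work goes in short steps, each a Python script; the robot and the scene stay as the last script left them, time stands still between calls to the robot, and variables do not carry over. Pictures are saved under pics/ and viewed, about 8 in all and at most 12, crops included, and the job is handed in when it is done.

```bash
ls; mkdir -p pics; cat > h.py <<'E'
import numpy as np, cv2
from bench import manip
def grab(cam):
    c=manip.get_calibration(cam); rgb,d=manip.grab_frame(cam)
    return rgb,d,np.array(c["camera_matrix"]),np.array(c["R"]),np.array(c["t"])
def cloud(d,K,R,t):
    v,u=np.mgrid[:d.shape[0],:d.shape[1]]
    p=np.stack([(u-K[0,2])/K[0,0]*d,(v-K[1,2])/K[1,1]*d,d],-1)
    w=(p-t)@R   # R^T (p-t)
    w[d<=0]=np.nan
    return w
def down(yaw):  # jaw (tool y) direction at yaw from world x, tool x down
    y=np.array([np.cos(yaw),np.sin(yaw),0]);x=np.array([0,0,-1.]);return np.stack([x,y,np.cross(x,y)],1)
E
python3 - <<'E'
from h import *
for c in("scene","top"):
    rgb,d,K,R,t=grab(c); cv2.imwrite(f"pics/{c}0.png",rgb[:,:,::-1]); np.savez(f"{c}0.npz",rgb=rgb,d=d,K=K,R=R,t=t)
    print(c,"cam at",-R.T@t)
    for n in("plate","drying_block","cradle","scanner","scan_button_top","beaker","wash_bottle","jar","dish_stack","marker","tip_box","timer"):
        r=manip.look_for(c,n); print(n,[(np.round(q["at"],3),round(q["confidence"],2)) for q in r[:2]])
print(manip.current_tcp_rot(), manip.current_time())
E
```

```text
pics
scene cam at [1.25153723 0.10724336 1.07928047]
plate [(array([0.486, 0.353, 0.049]), 0.69)]
drying_block [(array([0.51 , 0.347, 0.013]), 0.9), (array([ 0.666, -0.417,  0.063]), 0.44)]
cradle [(array([ 0.452, -0.328,  0.02 ]), 0.57), (array([ 0.508, -0.091,  0.075]), 0.46)]
scanner [(array([ 0.537, -0.013,  0.051]), 0.68)]
scan_button_top [(array([ 0.511, -0.087,  0.071]), 0.62)]
beaker []
wash_bottle [(array([ 0.671, -0.415,  0.059]), 0.58)]
jar [(array([0.695, 0.381, 0.067]), 0.88)]
dish_stack [(array([ 0.731, -0.253,  0.045]), 0.58)]
marker [(array([ 0.522, -0.481,  0.017]), 0.68)]
tip_box [(array([0.783, 0.008, 0.041]), 0.94)]
timer [(array([0.452, 0.486, 0.017]), 0.82), (array([0.488, 0.357, 0.047]), 0.55)]
top cam at [ 3.79357574e-01 -6.20312405e-04  1.46430080e+00]
plate [(array([0.492, 0.352, 0.047]), 0.84)]
drying_block [(array([0.486, 0.339, 0.01 ]), 0.66)]
cradle [(array([ 0.438, -0.332,  0.008]), 0.85)]
scanner [(array([ 0.516, -0.014,  0.054]), 0.88)]
scan_button_top [(array([ 0.505, -0.092,  0.075]), 0.46)]
beaker [(array([0.706, 0.265, 0.033]), 0.92)]
wash_bottle [(array([ 0.651, -0.411,  0.061]), 0.65)]
jar [(array([0.676, 0.377, 0.075]), 0.57), (array([ 0.513, -0.02 ,  0.05 ]), 0.47)]
dish_stack [(array([ 0.718, -0.257,  0.043]), 0.66)]
marker [(array([ 0.518, -0.481,  0.016]), 0.64)]
tip_box [(array([0.776, 0.009, 0.036]), 0.78), (array([ 0.52 , -0.482,  0.017]), 0.39)]
timer [(array([0.446, 0.488, 0.018]), 0.63), (array([0.709, 0.265, 0.032]), 0.59)]
[[ 1.14758958e-05  2.87683815e-01  9.57725442e-01]
 [ 1.33290740e-05  9.57725442e-01 -2.87683815e-01]
 [-1.00000000e+00  1.60670227e-05  7.15619857e-06]] 1.3
```

View pics/top0.png

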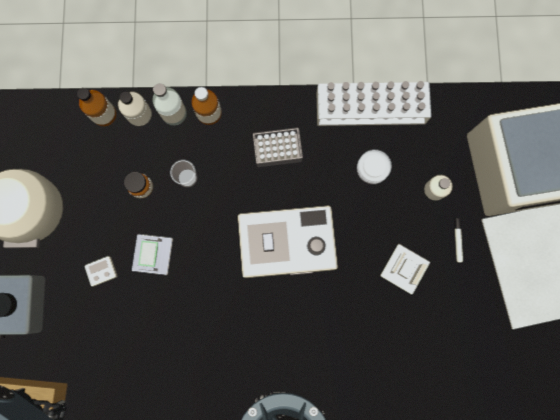

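```bash
cat > rects.py <<'E'
from h import *
def rect(W,c,r,z0,z1,name):
    m=(np.hypot(W[...,0]-c[0],W[...,1]-c[1])<r)&(W[...,2]>z0)&(W[...,2]<z1)
    n,l,s,_=cv2.connectedComponentsWithStats(m.astype(np.uint8))
    for i in range(1,n):
        if s[i,4]<30: continue
        p=W[l==i]; (cx,cy),(w,h),a=cv2.minAreaRect(p[:,:2].astype(np.float32))
        print(name,s[i,4],"c",round(cx,4),round(cy,4),"size",round(w,4),round(h,4),"ang",round(a,1),"z",np.round(np.median(p[:,2]),4))
E
python3 - <<'E'
from rects import *
f=np.load("top0.npz"); W=cloud(f["d"],f["K"],f["R"],f["t"])
rect(W,(.49,.352),.08,.042,.052,"plate")
rect(W,(.49,.352),.08,.055,.07,"dwalls")
rect(W,(.49,.345),.09,.004,.02,"dbase")
rect(W,(.44,-.332),.08,.035,.045,"cped")
rect(W,(.44,-.332),.08,.046,.07,"cwalls")
rect(W,(.44,-.332),.09,.004,.02,"cbase")
rect(W,(.516,-.014),.2,.044,.056,"scanner top")
rect(W,(.516,-.014),.12,.070,.09,"stage/button")
E
```

```text
plate 351 c 0.488 0.3541 size 0.0454 0.0654 ang 83.4 z 0.0459
dwalls 52 c 0.5283 0.3471 size 0.0445 0.0074 ang 83.9 z 0.0617
dwalls 53 c 0.4491 0.3575 size 0.0462 0.0076 ang 82.9 z 0.0613
dbase 698 c 0.4888 0.3541 size 0.1117 0.1035 ang 85.9 z 0.0093
cped 174 c 0.442 -0.3323 size 0.0286 0.0465 ang 59.6 z 0.0393
cwalls 89 c 0.4588 -0.3069 size 0.011 0.0599 ang 58.4 z 0.0576
cwalls 123 c 0.4259 -0.3594 size 0.0129 0.0604 ang 59.0 z 0.056
cbase 841 c 0.4431 -0.3337 size 0.1017 0.1135 ang 58.0 z 0.0098
scanner top 5185 c 0.5159 -0.0151 size 0.1713 0.2496 ang 4.5 z 0.0499
stage/button 196 c 0.5125 0.0347 size 0.0453 0.0282 ang 3.4 z 0.0799
stage/button 121 c 0.5026 -0.0915 size 0.0314 0.0318 ang 88.2 z 0.0736
```

The overhead image agrees with the given sizes: plate at left (150,255), scanner window (268,242), button (316,245), cradle (406,269). Heights match to about 1 mm. Next I move above the plate and take one close look.

```bash
python3 - <<'E'
from rects import *
ty=np.radians
for n,p,a in(("block",(.4883,.353,.022),83),("stageY",(.5125,.0347,.06),94),("stageX",(.5125,.0347,.06),4),("stageX2",(.5125,.0347,.06),184),("crad",(.442,-.3325,.02),-31),("crad2",(.442,-.3325,.02),149),("btn",(.5026,-.0915,.07),94)):
    print(n,np.round(manip.inverse_kinematics(list(p),down(ty(a))),2))
manip.move_ptp([.4883,.353,.20],down(ty(83)))
rgb,d,K,R,t=grab("wrist"); cv2.imwrite("pics/w1.png",rgb[:,:,::-1])
W=cloud(d,K,R,t); print("wcam",-R.T@t,"time",manip.current_time(),manip.current_force())
rect(W,(.489,.353),.08,.042,.052,"plate"); rect(W,(.489,.353),.08,.055,.07,"dwalls")
print(manip.look_for("wrist","plate")[:1])
E
```

```text
block [ 0.55  0.72  1.64 -0.    0.78 -0.9 ]
stageY [-0.02  0.54  1.87 -0.    0.73 -1.66]
stageX [-0.02  0.54  1.87 -0.    0.73 -0.09]Traceback (most recent call last):
  File "<stdin>", line 4, in <module>
    return _wrapfunc(a, 'round', decimals=decimals, out=out)
    return _wrapit(obj, method, *args, **kwds)
    result = getattr(arr, method)(*args, **kwds)
TypeError: unsupported operand type(s) for *: 'NoneType' and 'float'
```

```bash
python3 - <<'E'
from rects import *
ty=np.radians
for n,p,a in(("crad",(.442,-.3325,.02),-31),("btn",(.5026,-.0915,.07),94)):
    print(n,np.round(manip.inverse_kinematics(list(p),down(ty(a))),2))
manip.move_ptp([.4883,.353,.20],down(ty(83)))
rgb,d,K,R,t=grab("wrist"); cv2.imwrite("pics/w1.png",rgb[:,:,::-1])
W=cloud(d,K,R,t); print("wcam",-R.T@t,"time",manip.current_time(),manip.current_force())
rect(W,(.489,.353),.08,.042,.052,"plate"); rect(W,(.489,.353),.08,.055,.07,"dwalls")
print(manip.look_for("wrist","plate")[:1])
E
```

```text
crad [-0.73  0.66  1.78 -0.    0.71 -0.19]
btn [-0.27  0.51  1.88 -0.    0.75 -1.91]
wcam [0.42249835 0.36056861 0.34103383] time 2.75 [ 0.19042188 -0.53706647 -0.38059043]
plate 51 c 0.4466 0.3559 size 0.0424 0.0003 ang 82.7 z 0.0489
plate 3523 c 0.4895 0.3522 size 0.044 0.0663 ang 83.1 z 0.0441
plate 180 c 0.5261 0.346 size 0.0434 0.0014 ang 82.9 z 0.0474
dwalls 537 c 0.4506 0.3554 size 0.0429 0.0083 ang 82.8 z 0.0602
dwalls 490 c 0.5293 0.3452 size 0.0433 0.008 ang 82.8 z 0.0601
[{'at': [0.4873, 0.3531, 0.0442], 'confidence': 0.58}]
```

View pics/w1.png

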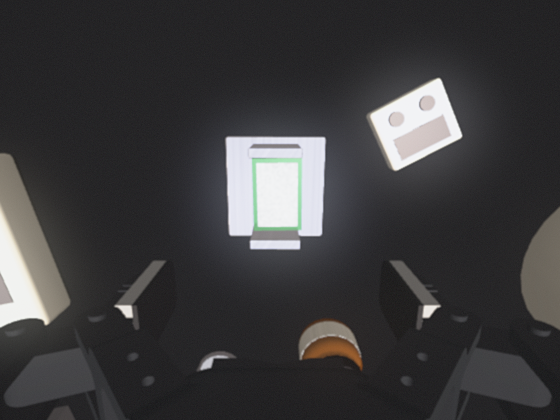

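The close-up shows the plate at (276,194) between its walls with both long sides free. The wrist measurement is (0.4895, 0.3522), 44 x 66 mm, so I grasp it now.

```bash
python3 - <<'E'
from rects import *
J=down(np.radians(83))
manip.move_l([.4895,.3522,.20],J)
manip.move_l([.4895,.3522,.0215],max_speed=.15)
print("pre",manip.current_force())
manip.set_gripper(0.0,25)
print("grip",manip.current_grip_width(),manip.current_force(),manip.current_ee_pos())
manip.move_l([.4895,.3522,.10],max_speed=.08)
manip.move_l([.4895,.3522,.20],max_speed=.2)
print("grip",manip.current_grip_width(),manip.current_force(),manip.current_time())
rgb,d,K,R,t=grab("wrist"); cv2.imwrite("pics/w2.png",rgb[:,:,::-1])
W=cloud(d,K,R,t); m=np.hypot(W[...,0]-.4895,W[...,1]-.3522)<.045
rect(W,(.4895,.3522),.06,.205,.24,"held")
E
```

```text
pre [ 0.29890054  0.17719897 -0.03484325]
grip 0.5041970132211847 [-1.39887101 -0.94966102  5.41394409] [0.48965333 0.35229329 0.02191805]
grip 0.506281168080782 [-0.13282242 -0.50923171 -0.37994924] 6.6333
held 21041 c 0.4887 0.3511 size 0.071 0.0678 ang 83.0 z 0.221
```

View pics/w2.png

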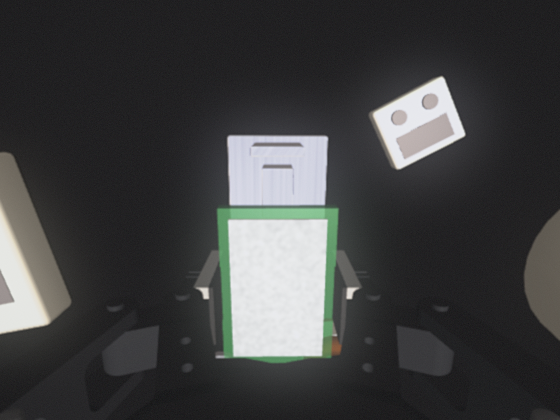

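The plate is held by its long edges, level and central (pixels 220–337 × 207–358), with the grip width at 43 mm. I carry it over, stopping at an offset so the wrist camera sees the window, then set it down until light contact.

```bash
python3 - <<'E'
from rects import *
J=down(np.radians(94.2))
manip.move_ptp([.59,.035,.22],J)
rgb,d,K,R,t=grab("wrist"); cv2.imwrite("pics/w3.png",rgb[:,:,::-1])
W=cloud(d,K,R,t)
rect(W,(.5125,.0347),.05,.070,.09,"stage"); rect(W,(.516,-.015),.2,.044,.056,"scanner"); rect(W,(.503,-.0915),.05,.068,.08,"btn")
c=W[(W[...,2]>.233)&(W[...,2]<.25)&(np.hypot(W[...,0]-.59,W[...,1]-.035)<.02)]
A=np.c_[c[:,:2],np.ones(len(c))]; print("tilt",np.linalg.lstsq(A,c[:,2],rcond=None)[0][:2],np.median(c[:,2]))
print("grip",manip.current_grip_width(),manip.current_time())
E
```

```text
stage 2144 c 0.5139 0.0325 size 0.0457 0.0276 ang 3.8 z 0.0786
scanner 50397 c 0.5185 -0.017 size 0.1675 0.2484 ang 4.3 z 0.0486
btn 1484 c 0.5037 -0.0932 size 0.033 0.033 ang 81.9 z 0.0722
tilt [ 0.00024862 -0.01090909] 0.2421322855542681
grip 0.5069561185598817 7.9917
```

```bash
python3 - <<'E'
from rects import *
x,y=.5137,.0328
manip.move_l([x,y,.13],max_speed=.2)
manip.move_l([x,y,.066],max_speed=.08)
f0=manip.current_force()[2]
z=.066
while z>.0600:
    z-=.001; manip.move_l([x,y,z],max_speed=.02)
    f=manip.current_force()[2]-f0
    if f>1.5: break
print("contact z",z,f,manip.current_ee_pos())
manip.set_gripper(1.0)
manip.dwell(.3)
manip.move_l([x,y,.2],max_speed=.15)
manip.move_l([.585,y,.2],max_speed=.2)
rgb,d,K,R,t=grab("wrist"); cv2.imwrite("pics/w4.png",rgb[:,:,::-1])
W=cloud(d,K,R,t); rect(W,(x,y),.06,.078,.09,"plate")
print(manip.look_for("wrist","plate")[:1],manip.current_time())
E
```

```text
contact z 0.061 9.595290459123623 [0.51384316 0.03282197 0.06166274]
plate 5760 c 0.5131 0.0319 size 0.0656 0.0441 ang 4.3 z 0.0841
[{'at': [0.5139, 0.0338, 0.0859], 'confidence': 0.8}] 13.4083
```

View pics/w4.png

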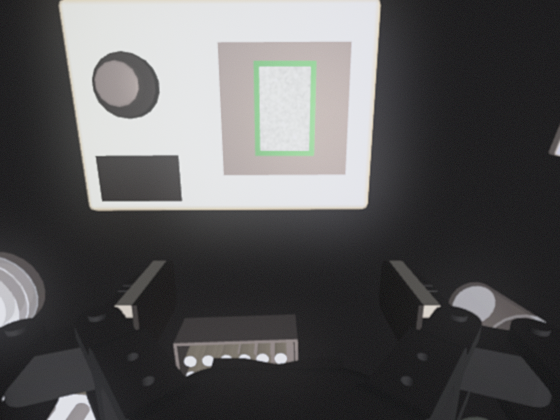

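The plate lies flat on the window at (285,109), within 1 mm of the measured window centre and at the same angle. Next is the button, with the fingers shut and a force-guarded press.

```bash
python3 - <<'E'
from rects import *
x,y=.5035,-.0928
J=down(np.radians(4.2))
manip.move_ptp([x,y,.16],J)
manip.set_gripper(0.0)
manip.move_l([x,y,.085],max_speed=.12)
f0=manip.current_force()[2]; z=.076
manip.move_l([x,y,z],max_speed=.05)
while z>.0625:
    z-=.001; manip.move_l([x,y,z],max_speed=.04)
    f=manip.current_force()[2]-f0
    print(round(z,4),round(f,2),round(manip.current_ee_pos()[2],4))
    if f>11: break
manip.dwell(.25)
print("hold",manip.current_force()[2]-f0,manip.current_ee_pos())
manip.move_l([x,y,.085],max_speed=.05)
print(manip.current_force()[2]-f0)
manip.move_l([x,y,.2],max_speed=.2)
manip.set_gripper(1.0)
manip.move_ptp([.515,-.02,.2],J)
rgb,d,K,R,t=grab("wrist"); cv2.imwrite("pics/w5.png",rgb[:,:,::-1])
W=cloud(d,K,R,t); rect(W,(.5137,.0325),.06,.078,.095,"plate"); rect(W,(.5037,-.0932),.04,.06,.085,"btn")
print("cam",-R.T@t,manip.current_time())
E
```

```text
0.075 0.36 0.0751
0.074 1.87 0.0741
0.073 2.01 0.0731
0.072 3.05 0.072
0.071 2.63 0.071
0.07 5.44 0.07
0.069 4.17 0.069
0.068 4.64 0.068
0.067 6.26 0.0671
0.066 5.77 0.0661
0.065 17.29 0.0659
hold 17.394058739388317 [ 0.50370682 -0.09286943  0.06587357]
0.552063531036415
plate 5427 c 0.5132 0.0315 size 0.0662 0.0437 ang 4.3 z 0.0841
btn 1782 c 0.5041 -0.094 size 0.0474 0.0475 ang 5.8 z 0.0713
cam [0.51035928 0.04544168 0.34089542] 21.9833
```

View pics/w5.png

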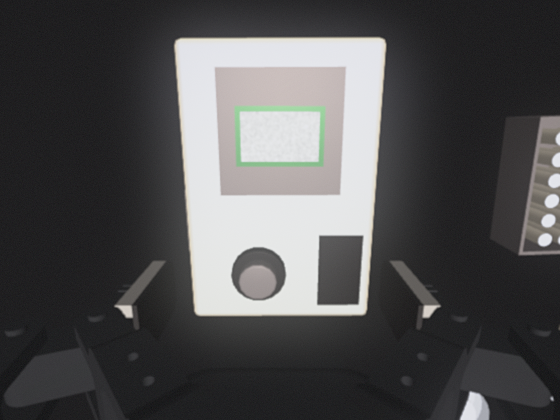

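The force rose along the spring curve to a hard stop at 8.1 mm travel (17 N) and the button came back up (258,280). The plate still lies at (280,136), unmoved. Now I regrasp it by the short edges and look at the cradle.

```bash
python3 - <<'E'
from rects import *
x,y=.5134,.0322
J=down(np.radians(4.3))
manip.move_l([x,y,.2],J,max_speed=.2)
manip.move_l([x,y,.0585],max_speed=.12)
manip.set_gripper(0.0,25)
print("grip",manip.current_grip_width(),manip.current_force(),manip.current_ee_pos())
manip.move_l([x,y,.11],max_speed=.06)
manip.move_l([x,y,.22],max_speed=.2)
print("grip",manip.current_grip_width(),manip.current_time())
yaw=np.radians(-31.2); Jc=down(yaw)
# camera sits on +y side of TCP (jaw=+x): stand ~80 mm beyond cradle on the -y side
c=np.array([.442,-.3325]); off=-.08*np.array([-np.sin(yaw),np.cos(yaw)])
p=c+off; print(p)
manip.move_ptp([*p,.22],Jc)
rgb,d,K,R,t=grab("wrist"); cv2.imwrite("pics/w6.png",rgb[:,:,::-1])
W=cloud(d,K,R,t)
rect(W,c,.05,.034,.0435,"ped"); rect(W,c,.05,.046,.07,"walls"); rect(W,c,.09,.004,.02,"base")
q=W[(W[...,2]>.228)&(W[...,2]<.26)&(np.hypot(W[...,0]-p[0],W[...,1]-p[1])<.02)]
A=np.c_[q[:,:2],np.ones(len(q))]; print("tilt",np.linalg.lstsq(A,q[:,2],rcond=None)[0][:2],np.median(q[:,2]))
# held plate by green/white texture: cloud slab within tool frame
e=np.array([[np.cos(yaw),np.sin(yaw)],[-np.sin(yaw),np.cos(yaw)]])
h=W[(W[...,2]>.23)&(W[...,2]<.26)]; L=(h[:,:2]-p)@e.T; s=np.abs(L[:,0])<.02
print("held y range in tool",np.percentile(L[s,1],[0.2,99.8]))
print(manip.current_time())
E
```

```text
grip 0.7648965333896405 [-1.3392572   0.21904689  5.77322585] [0.51372117 0.03220741 0.05912976]
grip 0.7655402244578001 25.7333
[ 0.40055784 -0.40092914]
ped 33 c 0.4414 -0.3052 size 0.0004 0.0252 ang 57.9 z 0.0378
ped 1651 c 0.4427 -0.3359 size 0.0278 0.0457 ang 58.9 z 0.0383
ped 46 c 0.4223 -0.3534 size 0.0001 0.0415 ang 58.4 z 0.0384
walls 1167 c 0.4588 -0.3095 size 0.0114 0.0598 ang 58.3 z 0.0561
walls 905 c 0.4263 -0.3625 size 0.0109 0.0599 ang 58.8 z 0.0563
base 6082 c 0.4426 -0.3359 size 0.0961 0.1002 ang 58.4 z 0.0084
tilt [ 0.01281111 -0.00643911] 0.24522476261155662
held y range in tool [-0.02152591  0.02301687]
27.425
```

View pics/w6.png

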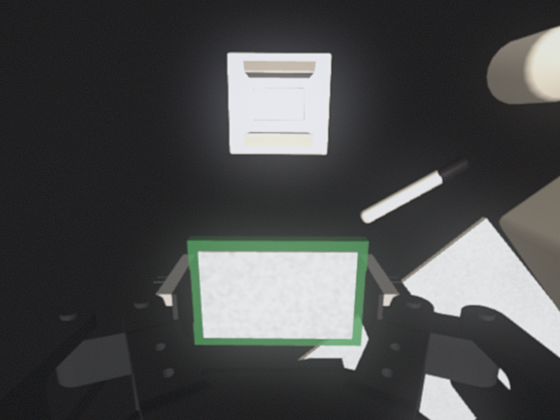

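The grip is 65 mm wide and the plate is level. The cradle shows at (279,104) with nothing around it. The wrist camera reads the plate about 1 mm low across the jaws compared with the known release point, so I correct for that, then lower slowly while watching the sideways force.

```bash
python3 - <<'E'
from rects import *
x,y=.4429,-.3354; Jc=down(np.radians(-31.5))
manip.move_l([x,y,.16],Jc,max_speed=.15)
manip.move_l([x,y,.045],max_speed=.1)
f0=np.array(manip.current_force()); z=.045
ok=False
while z>.0182:
    z-=.002 if z>.024 else .001
    manip.move_l([x,y,z],max_speed=.025)
    f=np.array(manip.current_force())-f0
    if np.abs(f).max()>2: print(round(z,4),np.round(f,1))
    if np.abs(f).max()>5: break
print("stop",z,np.round(f,1),manip.current_ee_pos(),manip.current_grip_width(),manip.current_time())
rgb,d,K,R,t=grab("wrist"); cv2.imwrite("pics/w7.png",rgb[:,:,::-1])
E
```

```text
0.019 [-1.2  1.2  4.2]
0.018 [-3.1  3.3 16.4]
stop 0.017999999999999974 [-3.1  3.3 16.4] [ 0.44302986 -0.33551321  0.01901902] 0.7668576023026716 33.5333
```

View pics/w7.png

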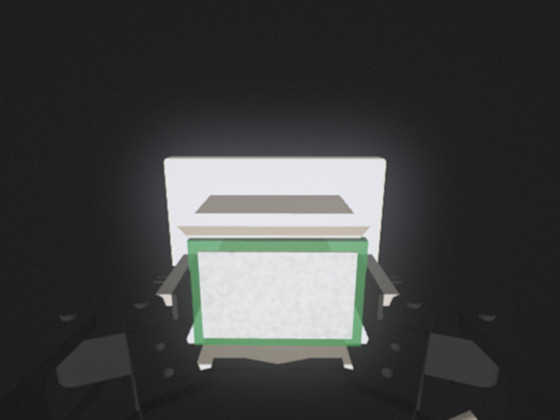

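Contact came at z = 0.019, the height expected for a seated plate, and there was no wall contact on the way down. The plate shows between the two walls (rows 238–345). I ease off the pressure, release, retreat and check.

```bash
python3 - <<'E'
from rects import *
x,y=.4429,-.3354; yaw=np.radians(-31.5)
manip.move_l([x,y,.0188],max_speed=.02)
manip.set_gripper(1.0); manip.dwell(.2)
manip.move_l([x,y,.2],max_speed=.15)
p=np.array([x,y])-.07*np.array([-np.sin(yaw),np.cos(yaw)])
manip.move_l([*p,.2],max_speed=.2)
rgb,d,K,R,t=grab("wrist"); cv2.imwrite("pics/w8.png",rgb[:,:,::-1]); W=cloud(d,K,R,t)
rect(W,(x,y),.04,.0405,.0475,"plate"); rect(W,(x,y),.05,.05,.07,"walls"); rect(W,(x,y),.09,.004,.02,"base")
q=W[(W[...,2]>.038)&(W[...,2]<.05)&(np.hypot(W[...,0]-x,W[...,1]-y)<.015)]
A=np.c_[q[:,:2],np.ones(len(q))]; print("tilt",np.linalg.lstsq(A,q[:,2],rcond=None)[0][:2],np.median(q[:,2]))
rgb,d,K,R,t=grab("top"); W=cloud(d,K,R,t)
rect(W,(.5026,-.0915),.03,.066,.085,"btn top")
for n in("beaker","wash_bottle","jar","dish_stack","marker","tip_box","timer"):
    r=manip.look_for("top",n); print(n,[np.round(q["at"],3) for q in r[:1]])
print(manip.current_force(),manip.current_time())
E
```

```text
plate 4318 c 0.4438 -0.3363 size 0.0437 0.0663 ang 58.4 z 0.0441
plate 40 c 0.4402 -0.3644 size 0.0004 0.0336 ang 58.0 z 0.046
walls 1167 c 0.4588 -0.3095 size 0.0104 0.0599 ang 58.3 z 0.0567
walls 971 c 0.4264 -0.3624 size 0.0103 0.0602 ang 58.4 z 0.0568
base 4199 c 0.4425 -0.336 size 0.0952 0.1005 ang 58.4 z 0.0083
tilt [-0.00197943 -0.00278988] 0.04437503698173978
btn top 132 c 0.5027 -0.091 size 0.032 0.0319 ang 32.7 z 0.0733
beaker [array([0.707, 0.266, 0.034])]
wash_bottle [array([ 0.654, -0.415,  0.061])]
jar [array([0.673, 0.378, 0.074])]
dish_stack [array([ 0.719, -0.258,  0.043])]
marker [array([ 0.528, -0.478,  0.019])]
tip_box [array([0.779, 0.007, 0.039])]
timer [array([0.445, 0.486, 0.017])]
[-0.39257832  0.07049397  0.85842037] 36.6833
```

View pics/w8.png

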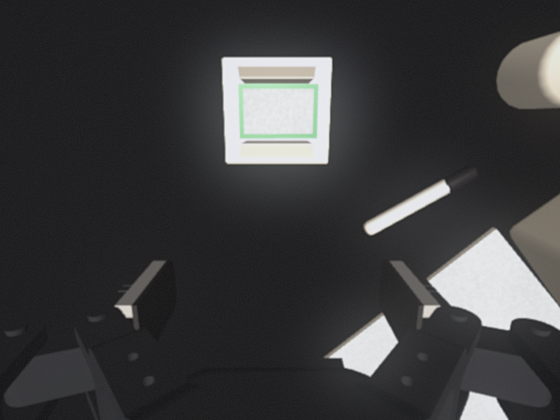

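The plate lies flat between the walls (278,110), about 1 mm from the cradle's centre, square and level. The gripper is clear, so I hand the job in.

```bash
python3 -c "
from bench import manip
manip.sign_off()"
```

```text
the job is handed in; nothing more can be done
```

The job is done and handed in, at about 37 s of the 72 s allowed. No verdict was reported, so what follows is from my own measurements.

- **Scanner window:** I lifted the plate from the drying block by its long edges and set it on the window. It lay within about 1 mm of the centre, at the window's angle, and was let go.
- **Button:** I pressed it to its hard stop at about 8.1 mm travel (17 N) and let it come up. The plate did not move.
- **Cradle:** I picked the plate up again by its short edges and lowered it until it touched. Contact came at the height expected for a fully seated plate, with no wall contact on the way down.

**Last checks:**
- The plate is about 1.3 mm from the cradle's centre, square, with a tilt under 0.004 rad.
- The button is up and the gripper is open and clear of everything.
- The bystanders were found at their starting places to within 5 mm, except the marker. It read about 10 mm away from its first detection. I never went near it, so I put that down to detector scatter, and it is under the 30 mm limit either way.

**Disagreement:** the top and wrist cameras differed by up to 3.5 mm on the cradle's position. I corrected the wrist reading using the plate's known release point, which fell between the two, and it fitted.

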